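# Feed sample vials from a scoop tray into the channel of a rack

## Robot

A 6-joint arm with a two-finger parallel gripper is mounted at the origin on a cart in front of the work surface, level with it; the furniture and walls round the work are solid. World frame = base frame: x ahead of the robot, y to its left, z up, the work surface at z = 0. Lengths are in m, angles in rad, forces in N, time in s.
With the tool pointing down it reaches from about 0.35 to 0.95 m from the base axis. Payload 17.4 kg.
Tool frame: the origin (TCP) lies at the very end of the fingers, on their centre line; the grasp point (between the pads) lies arm.grip_depth behind it (arm.grip_depth is the distance from the TCP to the grasp point, in m); z points along the fingers, y is the line along which they close (so a half turn about z gives the same grasp; the last joint's range is limited). The gripper opens to 93 mm and grips with 3 to 60 N. Pads are 15 mm wide; open, the fingers measure 128 mm over their backs; the gripper's body (75 mm by 188 mm) begins 65 mm behind the grasp point.
Start: joints at [1.286, 0.116, 1.442, -0, 1.584, -0.038], TCP at [0.165, 0.655, 0.219] pointing down, gripper open.
Joint ranges: [-2.83, 2.83], [-0.83, 2.19], [0.07, 2.5], [-1.14, 4.28], [0.01, 3], [-2.97, 2.97]. Speed limits (rad/s): [1.89, 1.89, 2.22, 3.14, 3.14, 3.14].

## Interface

Orientations are given as [roll, pitch, yaw] about the fixed x, y, z axes, in that order (R = Rz(yaw) Ry(pitch) Rx(roll)).
In Python, from workcell import arm gives the robot as it stands.
- The arm moves only by the tool move_arm, never from a script. Its argument "rows" is a list of rows, each a list of 3 entries, a list of its own where there are three numbers: the opening, from 0 (shut) to 1 (fully open), then the shift along the tool's x, y, z in m, then the turn, a rotation vector about the tool's x, y, z in degrees. In form: [[hand, [x, y, z], [rx, ry, rz]], ...]. A call has 1 to 10 rows; each row shifts and turns the commanded pose from where the row before left it, along the tool's axes as they then stand; what a row does not reach is not made up. A row lasts 1/8 s, in which the tool goes at most 62.5 mm and 10.7 degrees, less where a joint would pass 70% of its speed; a pose out of reach is approached as far as the arm can. A call with a gripper value outside its range is refused whole. The fingers move at their own pace and stop on an object; "force" is the grip in N (left out, the last holds). Time passes only in rows, so rows that do not move let the fingers close. It gives the time, the measured TCP pose, the force, the opening and the grip force at its end, in the units of the state.
- arm.sense(): the state, without advancing time (a new reading comes with each control period).
- arm.capture(name): name is "scene" or "top" or "wrist"; returns a dict with "img" (480x640x3 uint8, red, green, blue), "range_z" (480x640 float32, m along the optical axis (not along the pixel's ray), 0 where there is no reading), "intrinsics" (3x3 intrinsics, pixels), "rvec" (rotation vector, rad) and "tvec" (3), from world to camera coordinates, as OpenCV has them. Camera axes: x right, y down, z forward; pixel columns grow to the right and rows downward; lengths in m; the calibration is good to about 2 mm. The wrist camera is an equidistant fisheye: a pixel r from the principal point sees the ray r / f radians off the axis. A picture is of the moment at which its call begins.
- arm.close_job(): hands the job in; it is judged then, once.
The state is a dict: "clock": time; "q": joint angles; "dq": joint speeds; "effort": joint torques, N m; "position": TCP position; "orientation": TCP orientation; "force": force on the tool from outside, world axes, zero at the start; "wrist_torque": the same for the moment, N m; "grip_width": finger opening in m; "grip_force": force on a finger pad.
Only numpy, scipy, OpenCV 4.12 (cv2) and the standard library are available. Lean on these libraries where they do the work, as an engineer would, in place of code of your own. Each camera call takes 0.05 s, during which the arm holds its last target. There are 200 camera calls.

## Task

Pick up the scoop tray by its blue tab, feel for the steel guide rail at the mouth of the feed rack (its height setting varies), set the tray's lip on it with the foot plate up against it and, resting on the rail, tip the tray so that all four vials roll in single file into the channel, keeping it there until they lie still. Then stand the empty tray upright on the table and let go. Do not touch the vials with the gripper or ram the rack, and leave the other things alone.

Things in the scene. Friction and masses are not known exactly. Their poses are not given: they have to be found in the camera images.
- feed_rack: Grey and aluminium vial feed rack, fixed to the table; base 150 (x) x 110 (y) x 6 mm, origin at its underside's centre. A white-floored channel, 58 mm wide, runs along x between two cheeks (x -40 to 14 mm, 84 mm high, low to x 30) from the open mouth at +x down to the end stop at -x. Thin hold-down wires lie 22 mm above the floor (x -40 to 12 mm), so vials enter at the mouth.
- rack_rail (a point): Nominal middle of the axis of the steel guide rail, a round bar across the mouth along the rack's y, 8 mm thick, 78 mm free length: rack x +50 mm, 74 mm up. The rail is clamped in slots at a height set by hand: its true axis lies 68 to 80 mm above the table and is NOT in this reading; it must be felt or seen. Firm under a light load. The space behind it (beyond +x) is free.
- rack_channel (a point): Point on the channel floor at the inside face of the end stop, mid-width (rack x -40 mm, 51.5 mm up). Its x axis runs up the floor to the mouth (10 deg rise, 87 mm long), y across, z square to the floor. A vial lying in the channel has its centre 8 mm above the floor.
- tray: Loose steel scoop tray, 135 mm long (x), 57 wide (y), about 0.22 kg; origin on the table under its middle. Pours over its open lip, which looks along its -x (edge at x -70 mm). Pan 52 mm wide inside; its 2.5 mm floor falls 8 deg from the lip (24 mm up) to the rear wall (x +60, 6 mm up), so vials stay at the rear until the lip is tipped below level. A bail over the pan carries a blue tab.
- tray_tab (a point): Grip point of the blue tab, tray (5, 0, 90) mm. The tab is 30 mm long in x, 12 mm thick in y and stands from 68 to 106 mm above the tray's origin; pinch it firmly across its thickness, or the tray may turn in the fingers when it is pushed.
- tray_seat (a point): Inside corner under the lip, tray (-60, 0, 16.3) mm: where the rail's true axis comes when the lip's underside rests on the rail and the foot plate is against it. The foot plate, 44 mm wide, front face at x -56 mm, stands from the table up to the pan floor.
- vial_1: Clear screw-cap sample vial with orange cap, round, 16 mm thick, 50 mm long; lies with its length across the tray and rolls freely. Origin at its centre, y along its length. 14 g.
- vial_2: Clear screw-cap sample vial with green cap, round, 16 mm thick, 50 mm long; lies with its length across the tray and rolls freely. Origin at its centre, y along its length. 14 g.
- vial_3: Clear screw-cap sample vial with orange cap, round, 16 mm thick, 50 mm long; lies with its length across the tray and rolls freely. Origin at its centre, y along its length. 14 g.
- vial_4: Clear screw-cap sample vial with green cap, round, 16 mm thick, 50 mm long; lies with its length across the tray and rolls freely. Origin at its centre, y along its length. 14 g.
- amber_bottle: Bystander: amber glass bottle with yellow cap, 48 mm across, 116 tall; origin at the centre of its underside.
- white_bottle: Bystander: white plastic bottle, 54 mm across, 124 tall; origin at the centre of its underside.
- timer: Bystander: white wind-up timer with green knob, 62 mm across, 42 tall; origin at the centre of its underside.
- tape_roll: Bystander: white roll of plaster tape, 58 mm across, 25 tall; origin at the centre of its underside.
- gauze: Bystander: flat white and green gauze packet, 54 x 78 x 9 mm; origin at the centre of its underside.
- carton: Bystander: opened white ampoule carton, 109 x 119 x 34 mm; origin at the centre of its underside.

How it is judged:
On the way, in this order (a step that is already met when the one before it is completed fails the run):
1. the tray is tipped by more than 0.12 rad while it rests on the guide rail: corner under the lip within 6 mm of the rail along the rack, tray touching the rack (angle between tray's own z axis and vertical above 0.12 rad and x of tray_seat in the frame of rack_rail between -0.006 and 0.006 m and z of tray_seat in the frame of rack_rail between -0.012 and 0.012 m and contact force between tray and feed_rack above 0.2 N), for 0.2 s.
2. all four vials lie in the channel, the tray's lip still at the rail (within 25 mm of the nominal point) (x of vial_1 in the frame of rack_channel between 0.004 and 0.072 m and y of vial_1 in the frame of rack_channel between -0.007 and 0.007 m and z of vial_1 in the frame of rack_channel between 0.004 and 0.012 m and angle between the y axis of each of vial_1, vial_2, vial_3, vial_4 and the y axis of rack_channel, either way round below 0.25 rad and linear speed of each of vial_1, vial_2, vial_3, vial_4 below 0.03 m/s and x of vial_2 in the frame of rack_channel between 0.004 and 0.072 m and y of vial_2 in the frame of rack_channel between -0.007 and 0.007 m and z of vial_2 in the frame of rack_channel between 0.004 and 0.012 m and x of vial_3 in the frame of rack_channel between 0.004 and 0.072 m and y of vial_3 in the frame of rack_channel between -0.007 and 0.007 m and z of vial_3 in the frame of rack_channel between 0.004 and 0.012 m and x of vial_4 in the frame of rack_channel between 0.004 and 0.072 m and y of vial_4 in the frame of rack_channel between -0.007 and 0.007 m and z of vial_4 in the frame of rack_channel between 0.004 and 0.012 m and distance between tray_seat and rack_rail below 0.025 m), for 0.2 s.
At the end, for the whole second after the job is handed in: Four vials at rest, one behind the other on the channel floor (centre 4-12 mm above it, 4-72 mm from the end stop, 7 mm of mid-width, turned under 0.25 rad); tray upright at rest on the table (origin within 6 mm of it above, 4 below; tilt under 0.06 rad), clear of the rack (x of vial_1 in the frame of rack_channel between 0.004 and 0.072 m and y of vial_1 in the frame of rack_channel between -0.007 and 0.007 m and z of vial_1 in the frame of rack_channel between 0.004 and 0.012 m and angle between the y axis of each of vial_1, vial_2, vial_3, vial_4 and the y axis of rack_channel, either way round below 0.25 rad and linear speed of each of vial_1, vial_2, vial_3, vial_4 below 0.03 m/s and x of vial_2 in the frame of rack_channel between 0.004 and 0.072 m and y of vial_2 in the frame of rack_channel between -0.007 and 0.007 m and z of vial_2 in the frame of rack_channel between 0.004 and 0.012 m and x of vial_3 in the frame of rack_channel between 0.004 and 0.072 m and y of vial_3 in the frame of rack_channel between -0.007 and 0.007 m and z of vial_3 in the frame of rack_channel between 0.004 and 0.012 m and x of vial_4 in the frame of rack_channel between 0.004 and 0.072 m and y of vial_4 in the frame of rack_channel between -0.007 and 0.007 m and z of vial_4 in the frame of rack_channel between 0.004 and 0.012 m and height (world z) of tray between -0.004 and 0.006 m and angle between tray's own z axis and vertical below 0.06 rad and linear speed of tray below 0.02 m/s and contact force between tray and feed_rack below 0.05 N); the robot touches nothing.
It fails at once if the gripper touches a vial (contact force between the fingers and vial_1 above 0.3 N or contact force between the fingers and vial_2 above 0.3 N or contact force between the fingers and vial_3 above 0.3 N or contact force between the fingers and vial_4 above 0.3 N).
It fails at once if the rack is rammed with more than 90 N (contact force between any of tray, the arm, the fingers and feed_rack above 90 N).
It fails at once if a bystander is moved by more than 30 mm (distance of any of amber_bottle, white_bottle, timer, tape_roll, gauze, carton from where it was at the start of the episode above 0.03 m).
It also fails if it takes over 69 s, if anything falls off the work surface, if the arm or the gripper's body presses on something with over 40 N, if the wrist force passes 120 N, or if a joint passes its speed limit or range.

## Working session

There is one attempt and no reset: what is moved stays moved. The work goes in short steps, Python scripts to look and compute and a tool call to move; the robot and the scene stay as the last step left them, time stands still between calls to the robot, and variables do not carry over. Pictures are saved under pics/ and viewed, at most 10 in all, crops included, and the job is handed in when it is done.

Besides the shell and the picture viewer there is one more tool, called as name(argument=value, ...), one argument or row to a line, values as JSON. move_arm: Moves the arm, as the interface text tells. Its arguments: {"type":"object","properties":{"rows":{"type":"array"},"force":{"type":"number"}},"required":["rows"]}

```bash
mkdir -p pics; ls
cat > h.py <<'E'
import numpy as np,cv2
from workcell import arm
def cap(n):
    c=arm.capture(n); return c
def save(c,f,crop=None,s=1):
    im=c['img'][:,:,::-1]
    if crop: im=im[crop[1]:crop[3],crop[0]:crop[2]]
    if s!=1: im=cv2.resize(im,None,fx=s,fy=s,interpolation=cv2.INTER_CUBIC)
    cv2.imwrite(f,im)
def cloud(c):
    K=np.array(c['intrinsics']);z=c['range_z'];v,u=np.mgrid[:480,:640]
    P=np.stack([(u-K[0,2])/K[0,0]*z,(v-K[1,2])/K[1,1]*z,z],-1)
    R=cv2.Rodrigues(np.array(c['rvec'],float))[0]
    W=(P-np.array(c['tvec']).ravel())@R
    W[z==0]=np.nan
    return W
E
python3 - <<'E'
from h import *
print(arm.sense(),arm.grip_depth)
import pickle
for n in('scene','top'):
    c=cap(n);save(c,f'pics/{n}0.png');pickle.dump(c,open(n+'0.pkl','wb'))
    print(n,c['intrinsics'],c['rvec'],c['tvec'])
E
```

```text
pics
{'clock': 0.0, 'q': array([ 1.28623012e+00,  1.16458077e-01,  1.44225663e+00,  3.52354946e-06,
        1.58396846e+00, -3.78405044e-02]), 'dq': array([ 0.00115819, -0.00072163, -0.00074533,  0.00166596, -0.00179811,
        0.00243262]), 'effort': array([-5.77294151e-03, -7.21223617e+01, -6.22609019e+01,  7.76842679e-02,
        2.36006471e-02, -5.24878726e-05]), 'position': array([0.16483478, 0.65436356, 0.21792935]), 'orientation': array([-3.14050305e+00, -4.47766515e-05,  2.89486697e+00]), 'force': array([-0.08216773, -0.28987338,  1.00821301]), 'wrist_torque': array([ 0.00039474, -0.00715331,  0.0042107 ]), 'grip_force': 0.0, 'grip_width': 0.09301917038941446} 0.0188
scene [[530.26026184   0.         319.98557203]
 [  0.         530.26026184 247.6376083 ]
 [  0.           0.           1.        ]] [ 2.07305363 -0.82621354  0.40443408] [-0.30950556  0.34817018  0.98440801]
top [[519.02991357   0.         327.07388663]
 [  0.         519.02991357 241.71099935]
 [  0.           0.           1.        ]] [ 2.14244895 -2.17412405  0.10203431] [0.1588108  0.55301828 1.10455933]
```

View pics/scene0.png

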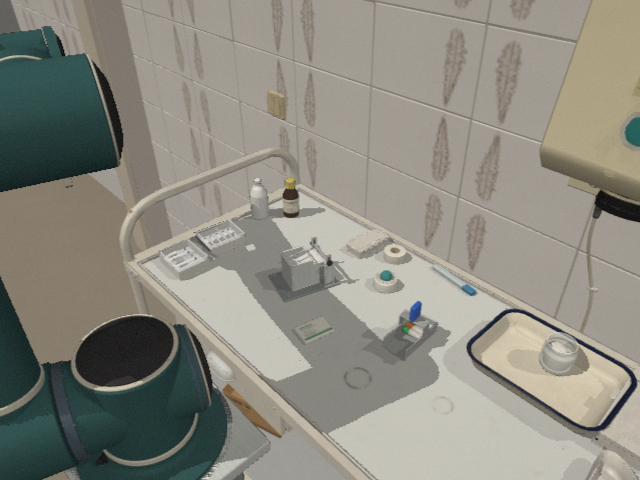

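View pics/top0.png

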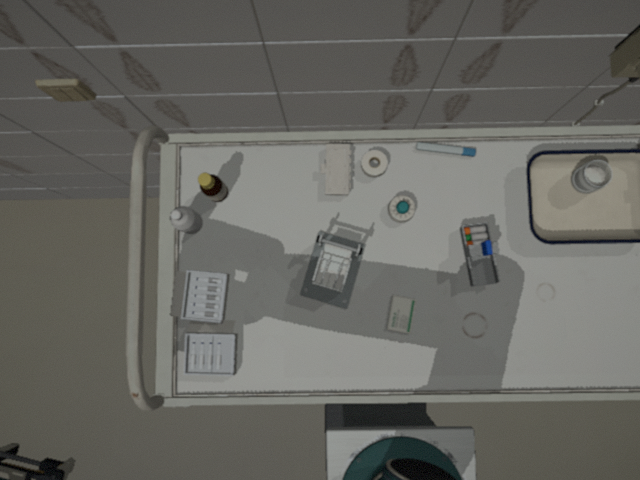

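The scene view shows the rack near (310,265) and the tray near (412,328). In the top view the rack is at (335,265) with its mouth pointing away from the robot. The tray is at (479,255), with its vials at the far end (467,235) and the blue tab at (487,248). Next I measure both.

Run:
```python
from h import *
import pickle
c=pickle.load(open('top0.pkl','rb'));W=cloud(c)
t=W[300:330,530:600].reshape(-1,3);print('table z',np.nanmedian(t[:,2]))
im=c['img'].astype(int)
blue=(im[...,2]>im[...,0]+60)&(im[...,2]>im[...,1]+40)
blue[:,:440]=0;blue[:,520:]=0;blue[:200]=0
b=W[blue];print('blue',blue.sum(),np.nanmedian(b,0),np.nanmin(b,0),np.nanmax(b,0))
for nm,(r0,r1,c0,c1) in dict(tray=(215,290,450,505),rack=(205,312,295,380)).items():
    w=W[r0:r1,c0:c1].reshape(-1,3);
    for lo,hi in((.012,.2),(.004,.012)) :
        m=w[(w[:,2]>lo)&(w[:,2]<hi)]
        if len(m)<10: continue
        r=cv2.minAreaRect((m[:,:2]*1000).astype(np.float32));print(nm,lo,len(m),r,m.min(0),m.max(0))
# height map rack
w=W[205:315,295:380];np.set_printoptions(linewidth=250)
print((w[::3,::3,2]*1000).round().astype(int))
print('tray');print((W[216:292:3,450:508:2,2]*1000).round().astype(int))
save(c,'pics/topcrop.png',(290,190,510,320),3.6)
```

```text
table z -0.0005480047878527284
blue 77 [ 0.53134517 -0.17791039  0.10447042] [ 0.51733768 -0.18356308  0.09322671] [ 0.54569164 -0.17344609  0.11310636]
tray 0.012 1856 ((524.7510375976562, -181.02996826171875), (135.40048217773438, 62.789817810058594), 6.288787841796875) [ 0.45449133 -0.21603596  0.01205386] [ 0.59409171 -0.14499211  0.11310636]
tray 0.004 83 ((529.880859375, -185.760009765625), (113.04854583740234, 164.0614776611328), 86.93112182617188) [ 0.44780726 -0.24166503  0.00403025] [ 0.61358317 -0.1289662   0.01181161]
rack 0.012 1578 ((500.0840148925781, 138.97064208984375), (99.16905975341797, 124.00953674316406), 71.84772491455078) [0.42571738 0.07685855 0.01201313] [0.57052023 0.18266125 0.09866866]
rack 0.004 1316 ((522.8115234375, 129.83578491210938), (189.15109252929688, 237.11209106445312), 89.05039978027344) [0.40309434 0.03417873 0.00400323] [0.64291867 0.22266778 0.01172496]
[[ 4 -2  5 ...  3 -5  0]
 [ 1 -1 -1 ... -5 -1  0]
 [-3  1  1 ... -1  1  0]
 ...
 [-1 -1  3 ... -2 -4  3]
 [ 4 -1  5 ...  0 -3  2]
 [-1  3  0 ... -1 -5 -4]]
tray
[[                   0       
[... 15410 characters left out ...]
  -1                   -1                   -3                   -4                   -1                   -4                   -1                    0                   -2                    3
                    -2                    1                   -2                   -1                   -1                   -1                    0                   -1                   -3                    4                    1
                    -1                    2                    0                    6                    1                   -1                   -3]]<stdin>:17: RuntimeWarning: invalid value encountered in cast
<stdin>:18: RuntimeWarning: invalid value encountered in cast
```

View pics/topcrop.png

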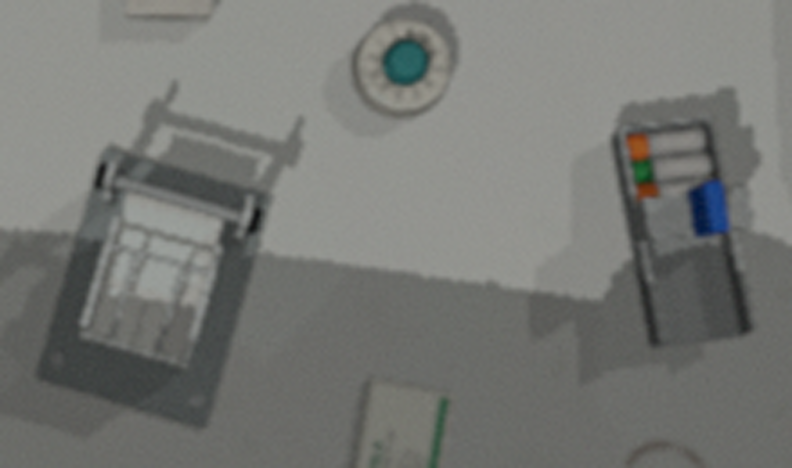

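The crop shows rack base corners at (110,148), (270,192), (208,428) and (38,378), and the rail from (107,180) to (250,215). The tray's rear is at the top. Next I convert these to poses.

```bash
cat >> h.py <<'E'
def ray(c,uv,z):
    K=np.array(c['intrinsics']);R=cv2.Rodrigues(np.array(c['rvec'],float))[0];t=np.array(c['tvec']).ravel()
    o=-R.T@t; d=R.T@np.linalg.inv(K)@np.array([uv[0],uv[1],1.]); s=(z-o[2])/d[2]; return o+s*d
E
python3 - <<'E'
from h import *
import pickle
from scipy.optimize import least_squares
c=pickle.load(open('top0.pkl','rb'));W=cloud(c)
P=np.array([ray(c,(290+u/3.6,190+v/3.6),.006)[:2] for u,v in((110,148),(270,192),(208,428),(38,378))])
M=np.array([[75,55],[75,-55],[-75,-55],[-75,55]])/1000
def f(p):
    C,S=np.cos(p[2]),np.sin(p[2]);return (M@np.array([[C,S],[-S,C]])+p[:2]-P).ravel()
r=least_squares(f,[.5,.14,-.3]);print('rack',r.x,np.degrees(r.x[2]),r.fun*1000)
x,y,a=r.x;R=np.array([[np.cos(a),-np.sin(a)],[np.sin(a),np.cos(a)]])
w=W[200:320,290:385].reshape(-1,3);w=w[~np.isnan(w).any(1)];l=(w[:,:2]-[x,y])@R
m=(abs(l[:,0]-.05)<.012)&(abs(l[:,1])<.036)&(w[:,2]>.04)
print('rail',m.sum(),np.sort(w[m,2]*1000).round(), np.median(l[m],0),'top z med',np.median(w[m,2]))
ch=(abs(l[:,1])<.055)&(abs(l[:,1])>.024)&(w[:,2]>.07)&(l[:,0]<.03);print('cheeks',np.median(w[ch,2]),l[ch].min(0),l[ch].max(0),[np.median(l[ch&(s*l[:,1]>0),1]) for s in(1,-1)])
# rail from ray at guess heights
for h in(.072,.078,.084):
    A=[ray(c,(290+u/3.6,190+v/3.6),h)[:2] for u,v in((112,181),(245,213))]
    print(h,(np.array(A)-[x,y])@R)
# tray
t=W[210:295,448:510].reshape(-1,3);b=t[t[:,2]>.098];print('tab top',len(b),cv2.minAreaRect((b[:,:2]*1000).astype(np.float32)))
fl=t[(t[:,2]>.012)&(t[:,2]<.055)]
r=cv2.minAreaRect((fl[:,:2]*1000).astype(np.float32));print('tray',r)
# tray floor edges
Q=[ray(c,(290+u/3.6,190+v/3.6),h)[:2] for u,v,h in((655,344,.045),(748,328,.045),(615,137,.03),(708,124,.03))];print(np.array(Q))
E
```

```text
rack [ 0.49598963  0.13762471 -0.29413836] -16.85288675036528 [ 1.49238025  3.19511124 -1.29026513 -3.0904613  -0.08577058 -0.70531568
 -0.11634454  0.60066575]
rail 243 [60. 61. 61. 61. 61. 61. 61. 62. 62. 62. 62. 62. 62. 63. 63. 63. 63. 63.
 63. 63. 63. 63. 63. 63. 63. 63. 64. 64. 64. 64. 64. 64. 64. 64. 64. 64.
 64. 64. 64. 64. 65. 65. 65. 65. 65. 65. 65. 65. 65. 65. 65. 65. 65. 65.
 65. 65. 65. 65. 65. 65. 65. 65. 65. 65. 65. 65. 65. 66. 66. 66. 66. 66.
 66. 66. 66. 66. 66. 66. 66. 66. 66. 66. 66. 66. 66. 66. 66. 66. 66. 66.
 66. 66. 66. 66. 67. 67. 67. 67. 67. 67. 67. 67. 67. 68. 68. 68. 68. 68.
 68. 68. 68. 68. 69. 69. 69. 69. 69. 70. 70. 70. 70. 70. 71. 71. 71. 71.
 71. 71. 71. 71. 71. 71. 71. 71. 71. 72. 72. 72. 72. 72. 72. 72. 72. 72.
 72. 72. 72. 72. 72. 72. 72. 72. 72. 72. 73. 73. 73. 73. 73. 73. 73. 73.
 73. 73. 73. 73. 73. 73. 73. 73. 73. 73. 73. 73. 73. 73. 73. 74. 74. 74.
 74. 74. 74. 74. 74. 74. 74. 74. 74. 74. 74. 74. 74. 74. 74. 74. 74. 74.
 74. 74. 75. 75. 75. 75. 75. 75. 75. 75. 75. 75. 75. 75. 75. 75. 75. 75.
 75. 75. 75. 75. 75. 75. 76. 76. 76. 76. 76. 76. 76. 76. 76. 76. 76. 76.
 76. 77. 77. 77. 77. 77. 77. 77. 78.] [0.04702139 0.000829  ] top z med 0.07047778004938607
cheeks 0.08220739712245662 [-0.04323466 -0.0310393 ] [0.02914531 0.03470761] [np.float64(0.032148406588175076), np.float64(-0.028986569118524)]
0.072 [[ 0.04833396  0.04079775]
 [ 0.05163749 -0.03921404]]
0.078 [[ 0.04773135  0.04045561]
 [ 0.05101667 -0.03911514]]
0.084 [[ 0.04712874  0.04011347]
 [ 0.05039585 -0.03901624]]
tab top 91 ((531.7276000976562, -179.78590393066406), (29.39175796508789, 12.242480278015137), 7.74028205871582)
tray ((524.65771484375, -180.25753784179688), (135.46392822265625, 61.20537567138672), 6.375419616699219)
[[ 0.45491704 -0.15726224]
 [ 0.46358393 -0.21256313]
 [ 0.58096397 -0.14250345]
 [ 0.5880365  -0.1991557 ]]
```

move_arm(
  rows=[
    [0.6,[-0.028,-0.036,0],[0,0,0]],
    [0.6,[-0.028,-0.036,0],[0,0,0]],
    [0.6,[-0.028,-0.036,0],[0,0,0]],
    [0.6,[-0.028,-0.036,0],[0,0,0]],
    [0.6,[-0.028,-0.036,0],[0,0,0]],
    [0.6,[-0.028,-0.036,0],[0,0,0]],
    [0.6,[-0.028,-0.036,0],[0,0,0]],
    [0.6,[-0.028,-0.036,0],[0,0,0]],
    [0.6,[-0.028,-0.036,0],[0,0,0]],
    [0.6,[-0.028,-0.036,0],[0,0,0]],
  ],
)

```text
clock: 1.35
position: [0.3487, 0.2356, 0.2185]
orientation: [3.142, 0.0, 2.895]
force: [0.8, 0.2, 0.0]
grip_width: 0.0554
grip_force: 0.0
```

move_arm(
  rows=[
    [0.6,[-0.028,-0.036,0],[0,0,0]],
    [0.6,[-0.028,-0.036,0],[0,0,0]],
    [0.6,[-0.028,-0.036,0],[0,0,0]],
    [0.6,[-0.028,-0.036,0],[0,0,0]],
    [0.6,[-0.028,-0.036,0],[0,0,0]],
    [0.6,[-0.028,-0.036,0],[0,0,0]],
    [0.6,[-0.028,-0.036,0],[0,0,0]],
    [0.6,[-0.014,-0.025,0],[0,0,-7]],
    [0.6,[0,0,0],[0,0,-7]],
    [0.6,[0,0,0],[0,0,-6.6]],
  ],
)

```text
clock: 2.6
position: [0.4843, -0.0833, 0.2182]
orientation: [3.141, -0.001, -3.026]
force: [0.5, 0.5, -0.2]
grip_width: 0.0559
grip_force: 0.0
```

move_arm(
  rows=[
    [0.6,[-0.012,-0.034,0],[0,0,0]],
    [0.6,[-0.012,-0.034,0],[0,0,0]],
    [0.6,[-0.012,-0.033,0],[0,0,0]],
    [0.6,[0,0,0.02],[0,0,0]],
    [0.6,[0,0,0],[0,0,0]],
  ],
)

```text
clock: 3.22
position: [0.5306, -0.1786, 0.1964]
orientation: [3.14, -0.003, -3.029]
force: [-0.1, -0.3, -0.1]
grip_width: 0.0557
grip_force: 0.0
```

```bash
cat >> h.py <<'E'
def cloudF(c):
    K=np.array(c['intrinsics']);z=c['range_z'];v,u=np.mgrid[:480,:640]
    a=(u-K[0,2])/K[0,0];b=(v-K[1,2])/K[1,1];r=np.hypot(a,b)+1e-9;k=np.tan(r)/r
    P=np.stack([a*k*z,b*k*z,z],-1);R=cv2.Rodrigues(np.array(c['rvec'],float))[0]
    W=(P-np.array(c['tvec']).ravel())@R;W[(z==0)|(r>1.3)]=np.nan;return W
E
python3 - <<'E'
from h import *
import pickle
c=cap('wrist');save(c,'pics/w1.png');pickle.dump(c,open('w1.pkl','wb'))
print(c['intrinsics'],arm.sense()['position'],arm.sense()['orientation'])
W=cloudF(c);im=c['img'].astype(int)
blue=(im[...,2]>im[...,0]+60)&(im[...,2]>im[...,1]+40);b=W[blue]
x=b[(abs(b[:,0]-.53)<.05)&(abs(b[:,1]+.18)<.05)&(b[:,2]>.098)];print(len(x),cv2.minAreaRect((x[:,:2]*1000).astype(np.float32)),np.median(x,0))
t=W.reshape(-1,3);t=t[(abs(t[:,0]-.525)<.1)&(abs(t[:,1]+.18)<.06)&(t[:,2]>.012)&(t[:,2]<.055)]
print(len(t),cv2.minAreaRect((t[:,:2]*1000).astype(np.float32)))
E
```

```text
[[371.64829954   0.         317.14740694]
 [  0.         371.64829954 245.98271534]
 [  0.           0.           1.        ]] [ 0.53094038 -0.17843248  0.19764728] [ 3.14053367e+00 -1.66916440e-03 -3.02857267e+00]
599 ((531.7078247070312, -179.1288604736328), (29.344207763671875, 11.026538848876953), 6.654057502746582) [ 0.53126756 -0.17919581  0.10669559]
7187 ((525.3297729492188, -179.70016479492188), (136.26528930664062, 61.285255432128906), 6.410430431365967)
```

View pics/w1.png

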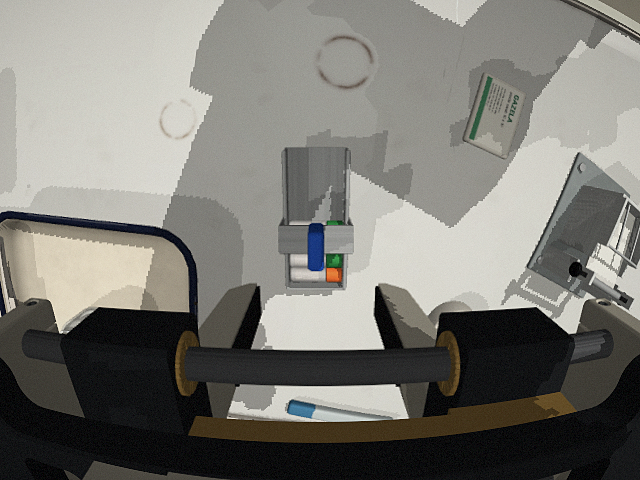

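The wrist view shows the tab (318,247) in line with the fingers, square to them. The measured position agrees to within 1 mm, so I descend and pinch.

move_arm(
  rows=[
    [0.6,[0,0,0.04],[0,0,0]],
    [0.6,[0,0,0.04],[0,0,0]],
    [0.6,[0,0,0.03],[0,0,0]],
    [0.6,[0,0,0.014],[0,0,0]],
    [0.6,[0,0,0],[0,0,0]],
    [0,[0,0,0],[0,0,0]],
    [0,[0,0,0],[0,0,0]],
    [0,[0,0,0],[0,0,0]],
    [0,[0,0,0],[0,0,0]],
    [0,[0,0,0],[0,0,0]],
  ],
  force=60,
)

```text
clock: 4.53
position: [0.5316, -0.1792, 0.0747]
orientation: [-3.142, -0.0, -3.029]
force: [0.1, 0.1, 1.6]
grip_width: 0.0119
grip_force: 60.0
```

Run:
```python
from h import *
s=arm.sense();print(s['position'],s['force'],s['grip_width'],s['grip_force'])
# refine rack: wrist + top clouds
import pickle
from scipy.optimize import least_squares
for n,fn in(('w1',cloudF),('top0',cloud)):
    c=pickle.load(open(n+'.pkl','rb'));w=fn(c).reshape(-1,3);w=w[~np.isnan(w).any(1)]
    a=np.radians(-16.5);R=np.array([[np.cos(a),-np.sin(a)],[np.sin(a),np.cos(a)]]);l=(w[:,:2]-[.496,.1376])@R
    for s in(1,-1):
        m=(abs(l[:,1]-.031*s)<.006)&(l[:,0]>-.042)&(l[:,0]<.014)&(w[:,2]>.078)&(w[:,2]<.09)
        if m.sum()>10: print(n,'cheek',s,m.sum(),np.polyfit(l[m,0],l[m,1],1),np.median(w[m,2]))
    m=(abs(l[:,0]-.05)<.012)&(abs(l[:,1])<.036)&(w[:,2]>.06)&(w[:,2]<.09)&(l[:,0]>.043)
    if m.sum()>10: print(n,'rail',m.sum(),np.polyfit(l[m,1],l[m,0],1),np.percentile(w[m,2],[10,50,80,90,95]))
    m=(w[:,2]>.003)&(w[:,2]<.010)&(abs(l[:,0])<.085)&(abs(l[:,1])<.065)
    from collections import Counter
    r=cv2.minAreaRect((l[m]*1000).astype(np.float32));print(n,'base',r)
```

```text
[ 0.53157813 -0.1791869   0.0746821 ] [0.11639758 0.11323173 1.56345282] 0.011891682011583162 60.00568449497223
w1 cheek 1 75 [-0.11768014  0.03249426] 0.08206577557522005
w1 cheek -1 363 [-0.01261079 -0.02925494] 0.08290766273104079
w1 rail 279 [-0.00433653  0.04953365] [0.06723574 0.07494954 0.0760457  0.07647808 0.07683372]
w1 base ((-0.56427001953125, -2.8475570678710938), (120.68312072753906, 168.06112670898438), 89.16215515136719)
top0 cheek 1 56 [-0.02342881  0.03207442] 0.0831983968009317
top0 cheek -1 51 [-0.01114694 -0.02908689] 0.08220432840412434
top0 rail 177 [0.0037312  0.04883888] [0.06487573 0.07254273 0.0747687  0.07574805 0.0762107 ]
top0 base ((-0.42575836181640625, 0.11507415771484375), (169.04005432128906, 128.5226287841797), 0.3365119695663452)
```

Firm 60 N pinch, width 11.9 mm. The rack yaw is about -16.7° and the rail axis reads about 71.5 mm. I lift and carry the tray smoothly.

move_arm(
  rows=[
    [0,[0,0,-0.006],[0,0,0]],
    [0,[0,0,-0.015],[0,0,0]],
    [0,[0,0,-0.025],[0,0,0]],
    [0,[0,0,-0.03],[0,0,0]],
    [0,[0,0,-0.025],[0,0,0]],
    [0,[-0.002,0.005,-0.015],[0,0,0]],
    [0,[-0.005,0.012,0],[0,0,0]],
    [0,[-0.0073,0.0169,0],[0,0,0]],
    [0,[-0.0073,0.0169,0],[0,0,0]],
    [0,[-0.0073,0.0169,0],[0,0,0]],
  ],
)

```text
clock: 5.78
position: [0.5529, -0.107, 0.19]
orientation: [3.141, -0.001, -3.028]
force: [0.6, -0.1, -3.3]
grip_width: 0.0119
grip_force: 60.0
```

move_arm(
  rows=[
    [0,[-0.0073,0.0169,0],[0,0,0]],
    [0,[-0.0073,0.0169,0],[0,0,0]],
    [0,[-0.0073,0.0169,0],[0,0,0]],
    [0,[-0.0073,0.0169,0],[0,0,0]],
    [0,[-0.0073,0.0169,0],[0,0,0]],
    [0,[-0.0073,0.0169,0],[0,0,0]],
    [0,[-0.0073,0.0169,0],[0,0,0]],
    [0,[-0.0073,0.0169,0],[0,0,0]],
    [0,[-0.0073,0.0169,0],[0,0,0]],
    [0,[-0.006,0.014,0],[0,0,0]],
  ],
)

```text
clock: 7.02
position: [0.6056, 0.0657, 0.1906]
orientation: [-3.142, -0.0, -3.029]
force: [0.5, -0.5, -2.5]
grip_width: 0.0115
grip_force: 60.0
```

move_arm(
  rows=[
    [0,[-0.004,0.012,0],[0,0,1]],
    [0,[-0.003,0.006,0],[0,0,3]],
    [0,[0,0,0],[0,0,4]],
    [0,[0,0,0],[0,0,4]],
    [0,[0,0,0],[0,0,4]],
    [0,[0,0,0],[0,0,4]],
    [0,[0,0,0],[0,0,2.2]],
    [0,[0,0,0],[0,0,1]],
    [0,[0,0,0],[0,0,0]],
    [0,[0,0,0],[0,0,0]],
  ],
)

```text
clock: 8.28
position: [0.6103, 0.0831, 0.1907]
orientation: [-3.142, -0.0, 2.85]
force: [0.4, -0.0, -2.8]
grip_width: 0.0116
grip_force: 60.0
```

Run:
```python
from h import *
import pickle
s=arm.sense();print(s['position'],s['orientation'],s['force'],s['wrist_torque'])
c=cap('wrist');pickle.dump(c,open('w2.pkl','wb'));save(c,'pics/w2.png')
w=cloudF(c).reshape(-1,3);w=w[~np.isnan(w).any(1)]
a=np.radians(-16.7);R=np.array([[np.cos(a),-np.sin(a)],[np.sin(a),np.cos(a)]]);l=(w[:,:2]-[.4964,.1390])@R
for sg in(1,-1):
    m=(abs(l[:,1]-.031*sg)<.006)&(l[:,0]>-.042)&(l[:,0]<.014)&(w[:,2]>.078)&(w[:,2]<.09)
    if m.sum()>10: print('cheek',sg,m.sum(),np.polyfit(l[m,0],l[m,1],1),np.median(w[m,2]))
m=(abs(l[:,0]-.05)<.012)&(abs(l[:,1])<.036)&(w[:,2]>.069)&(w[:,2]<.09)
if m.sum()>10: print('rail',m.sum(),np.polyfit(l[m,1],l[m,0],1),np.percentile(w[m,2],[10,50,80,90,95]))
```

```text
[0.61028711 0.08313051 0.19065598] [-3.14155457e+00 -2.93452730e-06  2.84986045e+00] [ 0.43184767 -0.01581466 -2.82499084] [ 0.02649066  0.01899275 -0.01895236]
cheek 1 503 [0.00031021 0.03187871] 0.08479323499475735
cheek -1 393 [ 0.00284647 -0.02887856] 0.08506185945920135
rail 563 [0.04427167 0.04922295] [0.07398999 0.07551475 0.07635285 0.07672986 0.0769832 ]
```

View pics/w2.png

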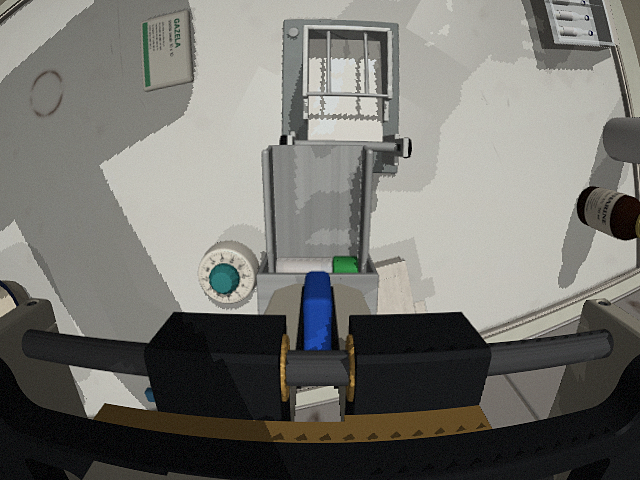

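Wrist view: the tray, with its vials at the rear, sits left of the rack by about 20 mm (tray centre column 317, channel column 347). I measure the tray's walls against the cheeks in this same image.

Run:
```python
from h import *
import pickle
c=pickle.load(open('w2.pkl','rb'));w=cloudF(c).reshape(-1,3);w=w[~np.isnan(w).any(1)]
a=np.radians(-16.7);R=np.array([[np.cos(a),-np.sin(a)],[np.sin(a),np.cos(a)]]);l=(w[:,:2]-[.4964,.1390])@R
p=(np.array([.6103,.0831])-[.4964,.1390])@R;print('tcp local',p)
m=(l[:,0]<p[0]-.02)&(l[:,0]>p[0]-.09)&(abs(l[:,1]-p[1])<.05)&(w[:,2]>.12)&(w[:,2]<.175)
r=cv2.minAreaRect((l[m]*1000).astype(np.float32));print(m.sum(),r,l[m].min(0),l[m].max(0))
for lo in np.arange(.04,.08,.01):
    k=m&(l[:,0]<p[0]-lo)&(l[:,0]>p[0]-lo-.01);print(lo,np.percentile(l[k,1],[1,50,99]),np.percentile(w[k,2],[2,50,98]))
```

```text
tcp local [ 0.12515944 -0.02081191]
9707 ((77.97000122070312, -20.263473510742188), (54.362422943115234, 58.9135627746582), 0.026419809088110924) [ 0.05080189 -0.04973007] [0.10515929 0.00919666]
0.04 [-0.0486596  -0.02035307  0.00816638] [0.13571385 0.13748484 0.16190492]
0.05 [-0.04882581 -0.02034966  0.00801031] [0.13718183 0.13892114 0.16330149]
0.060000000000000005 [-0.04892352 -0.02034604  0.00823181] [0.13849527 0.14026491 0.16479215]
0.07 [-0.04828627 -0.02034391  0.00765637] [0.13971478 0.14113553 0.16452987]
```

move_arm(
  rows=[
    [0,[0,0.004,0],[0,0,0]],
    [0,[0,0.007,0.003],[0,0,0]],
    [0,[0,0.007,0.008],[0,0,0]],
    [0,[0,0.004,0.012],[0,0,0]],
    [0,[0,0,0.012],[0,0,0]],
    [0,[0.002,0,0.01],[0,0,0]],
    [0,[0.003,0,0.005],[0,0,0]],
    [0,[0.003,0,0],[0,0,0]],
    [0,[0,0,0],[0,0,0]],
    [0,[0,0,0],[0,0,0]],
  ],
)

```text
clock: 9.57
position: [0.6091, 0.1065, 0.1412]
orientation: [3.141, 0.001, 2.849]
force: [-0.5, -0.0, -3.3]
grip_width: 0.0116
grip_force: 60.0
```

Run:
```python
from h import *
import pickle
s=arm.sense();print(s['position'],s['force'],s['wrist_torque'])
c=cap('wrist');pickle.dump(c,open('w3.pkl','wb'));w=cloudF(c).reshape(-1,3);w=w[~np.isnan(w).any(1)]
a=np.radians(-16.7);R=np.array([[np.cos(a),-np.sin(a)],[np.sin(a),np.cos(a)]]);l=(w[:,:2]-[.4964,.1390])@R
p=(s['position'][:2]-[.4964,.1390])@R;print('tcp local',p)
m=(l[:,0]<p[0]-.04)&(l[:,0]>p[0]-.074)&(abs(l[:,1]-p[1])<.04)&(w[:,2]>.08)&(w[:,2]<.12)
print('tray y',np.percentile(l[m,1],[1,99]),np.percentile(l[m,1],[1,99]).mean())
for sg in(1,-1):
    m=(abs(l[:,1]-.031*sg)<.006)&(l[:,0]>-.042)&(l[:,0]<.005)&(w[:,2]>.078)&(w[:,2]<.09)
    if m.sum()>10: print('cheek',sg,m.sum(),np.polyfit(l[m,0],l[m,1],1),np.median(w[m,2]))
```

```text
[0.60913951 0.10648904 0.14117499] [-0.53695447 -0.04414748 -3.31009284] [-0.04743562 -0.00292045  0.02639883]
tcp local [0.1173268  0.00125716]
tray y [-0.03788134  0.0404927 ] 0.0013056790757010953
cheek 1 582 [0.03682317 0.03278843] 0.08466870479027147
cheek -1 549 [-0.01561831 -0.02892476] 0.08472607590753926
```

move_arm(
  rows=[
    [0,[0,0,0.002],[0,0,0]],
    [0,[0,0,0.002],[0,0,0]],
    [0,[0,0,0.002],[0,0,0]],
    [0,[0,0,0.001],[0,0,0]],
    [0,[0,0,0],[0,0,0]],
  ],
)

```text
clock: 10.25
position: [0.6089, 0.1065, 0.1336]
orientation: [-3.142, -0.0, 2.849]
force: [-0.0, 0.3, -2.8]
grip_width: 0.0114
grip_force: 60.0
```

move_arm(
  rows=[
    [0,[0,0,0.001],[0,0,0]],
    [0,[0,0,0],[0,0,0]],
  ],
)

```text
clock: 10.5
position: [0.6089, 0.1065, 0.1326]
orientation: [-3.142, -0.0, 2.849]
force: [0.2, -0.4, -2.2]
grip_width: 0.0115
grip_force: 60.0
```

move_arm(
  rows=[
    [0,[0,0,0.001],[0,0,0]],
    [0,[0,0,0],[0,0,0]],
  ],
)

```text
clock: 10.75
position: [0.6089, 0.1065, 0.1315]
orientation: [-3.142, -0.0, 2.849]
force: [-0.1, 0.5, -3.3]
grip_width: 0.0115
grip_force: 60.0
```

move_arm(
  rows=[
    [0,[0,0,0.001],[0,0,0]],
    [0,[0,0,0],[0,0,0]],
  ],
)

```text
clock: 11.0
position: [0.6089, 0.1065, 0.1305]
orientation: [-3.142, -0.0, 2.849]
force: [-0.1, -0.0, -3.0]
grip_width: 0.0118
grip_force: 60.0
```

move_arm(
  rows=[
    [0,[0,0,0.001],[0,0,0]],
    [0,[0,0,0],[0,0,0]],
  ],
)

```text
clock: 11.25
position: [0.6089, 0.1065, 0.1295]
orientation: [-3.142, -0.0, 2.849]
force: [0.6, 0.4, -3.2]
grip_width: 0.0118
grip_force: 60.0
```

move_arm(
  rows=[
    [0,[0,0,0.001],[0,0,0]],
    [0,[0,0,0],[0,0,0]],
  ],
)

```text
clock: 11.5
position: [0.6091, 0.1065, 0.1292]
orientation: [3.141, 0.001, 2.849]
force: [0.7, -1.4, 3.1]
grip_width: 0.0119
grip_force: 60.0
```

move_arm(
  rows=[
    [0,[0,0,0.001],[0,0,0]],
    [0,[0,0,0],[0,0,0]],
  ],
)

```text
clock: 11.75
position: [0.6094, 0.1064, 0.1289]
orientation: [3.141, 0.002, 2.849]
force: [0.6, -1.4, 8.8]
grip_width: 0.0116
grip_force: 60.0
```

Rail felt at a TCP height of about 0.1294 m, so its axis is about 71 mm up. I ease off and feel for the foot plate along x.

move_arm(
  rows=[
    [0,[0.001,0,-0.0008],[0,0,0]],
    [0,[0,0,0],[0,0,0]],
  ],
)

```text
clock: 12.0
position: [0.6087, 0.1066, 0.1293]
orientation: [3.141, 0.002, 2.849]
force: [4.7, -2.4, 6.3]
grip_width: 0.0116
grip_force: 60.0
```

move_arm(
  rows=[
    [0,[0.001,0,0],[0,0,0]],
    [0,[0,0,0],[0,0,0]],
  ],
)

```text
clock: 12.25
position: [0.6081, 0.1069, 0.1295]
orientation: [3.141, 0.003, 2.849]
force: [6.4, -4.0, 6.4]
grip_width: 0.0115
grip_force: 60.0
```

move_arm(
  rows=[
    [0,[0.001,0,0],[0,0,0]],
    [0,[0,0,0],[0,0,0]],
  ],
)

```text
clock: 12.5
position: [0.6072, 0.1071, 0.1296]
orientation: [3.141, 0.003, 2.849]
force: [7.7, -1.5, 7.9]
grip_width: 0.0117
grip_force: 60.0
```

move_arm(
  rows=[
    [0,[0,0,-0.001],[0,0,0]],
    [0,[0,0,0],[0,0,0]],
  ],
)

```text
clock: 12.75
position: [0.6068, 0.1072, 0.1298]
orientation: [3.141, 0.002, 2.849]
force: [6.2, -1.5, 3.0]
grip_width: 0.0114
grip_force: 60.0
```

move_arm(
  rows=[
    [0,[0.001,0,0],[0,0,0]],
    [0,[0,0,0],[0,0,0]],
  ],
)

```text
clock: 13.0
position: [0.6064, 0.1073, 0.1301]
orientation: [3.141, 0.004, 2.849]
force: [10.6, -3.3, 2.0]
grip_width: 0.0114
grip_force: 60.0
```

move_arm(
  rows=[
    [0,[0.001,0,0],[0,0,0]],
    [0,[0,0,0],[0,0,0]],
  ],
)

```text
clock: 13.25
position: [0.606, 0.1074, 0.1303]
orientation: [3.141, 0.005, 2.849]
force: [13.6, -4.9, 2.0]
grip_width: 0.0115
grip_force: 60.0
```

The x force rises about 4 N/mm with little vertical load, so the foot plate is on the rail. Now I tip about the seat.

move_arm(
  rows=[
    [0,[-0.001,0,0.0005],[0,0,0]],
    [0,[0.00103,0,-0.00113],[0,-1,0]],
    [0,[0.00103,0,-0.00113],[0,-1,0]],
    [0,[0.00103,0,-0.00113],[0,-1,0]],
    [0,[0.00103,0,-0.00113],[0,-1,0]],
    [0,[0.00103,0,-0.00113],[0,-1,0]],
    [0,[0,0,0],[0,0,0]],
  ],
)

```text
clock: 14.12
position: [0.6012, 0.1089, 0.1354]
orientation: [3.141, 0.091, 2.849]
force: [10.0, -3.0, 2.3]
grip_width: 0.0118
grip_force: 60.0
```

```bash
cat >> h.py <<'E'
from scipy.spatial.transform import Rotation as Ro
def seat():
    s=arm.sense();T=Ro.from_euler('xyz',s['orientation']).as_matrix()
    p=s['position']+T@np.array([.065,0,.0584]);d=p-[.4964,.139,0];a=np.radians(-16.7)
    tray_z=-T[:,2]
    return np.array([d[0]*np.cos(a)+d[1]*np.sin(a),-d[0]*np.sin(a)+d[1]*np.cos(a),d[2]]).round(4),np.degrees(np.arccos(tray_z[2])).round(2),s['force'].round(1),s['wrist_torque'].round(2)
E
python3 -c "
from h import *
print(seat())"
```

```text
(array([0.0496, 0.0014, 0.0713]), np.float64(5.24), array([10. , -3. ,  2.3]), array([-0.79, -2.09, -0.09]))
```

move_arm(
  rows=[
    [0,[0.00103,0,-0.00113],[0,-1,0]],
    [0,[0.00103,0,-0.00113],[0,-1,0]],
    [0,[0.0005,0,-0.00056],[0,-0.5,0]],
    [0,[0,0,0],[0,0,0]],
    [0,[0,0,0],[0,0,0]],
    [0,[0,0,0],[0,0,0]],
  ],
)

```text
clock: 14.88
position: [0.5985, 0.1097, 0.1378]
orientation: [3.141, 0.134, 2.849]
force: [8.6, -3.9, 2.5]
grip_width: 0.0115
grip_force: 60.0
```

move_arm(
  rows=[
    [0,[0.00103,0,-0.00113],[0,-1,0]],
    [0,[0.00103,0,-0.00113],[0,-1,0]],
    [0,[0.00103,0,-0.00113],[0,-1,0]],
    [0,[0,0,0],[0,0,0]],
    [0,[0,0,0],[0,0,0]],
    [0,[0,0,0],[0,0,0]],
    [0,[0,0,0],[0,0,0]],
    [0,[0,0,0],[0,0,0]],
  ],
)

```text
clock: 15.88
position: [0.5951, 0.1107, 0.1407]
orientation: [3.141, 0.187, 2.849]
force: [9.7, -2.6, 1.9]
grip_width: 0.0115
grip_force: 60.0
```

```bash
python3 -c "
from h import *
print(seat())
c=cap('wrist');save(c,'pics/w4.png')"
```

```text
(array([0.0496, 0.0014, 0.0713]), np.float64(10.69), array([ 9.7, -2.6,  1.9]), array([-0.68, -1.99, -0.11]))
```

View pics/w4.png

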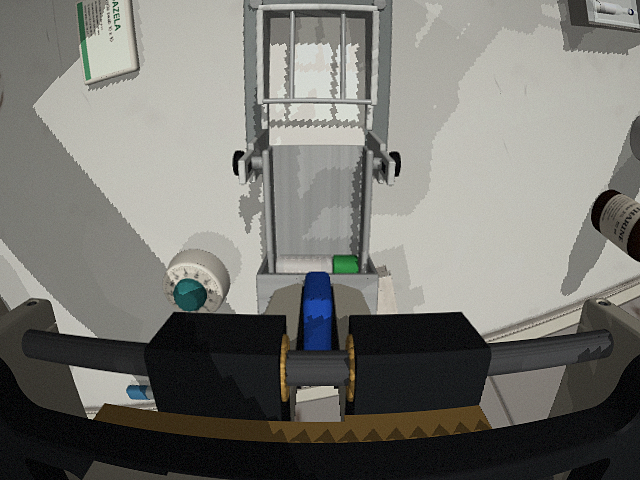

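The view shows the tray centred between the cheeks, with the green-capped vial still under the bail (345,264). I tip further in small steps.

move_arm(
  rows=[
    [0,[0.00103,0,-0.00113],[0,-1,0]],
    [0,[0.00103,0,-0.00113],[0,-1,0]],
    [0,[0,0,0],[0,0,0]],
    [0,[0,0,0],[0,0,0]],
    [0,[0,0,0],[0,0,0]],
    [0,[0,0,0],[0,0,0]],
    [0,[0,0,0],[0,0,0]],
    [0,[0,0,0],[0,0,0]],
  ],
)

```text
clock: 16.92
position: [0.5927, 0.1114, 0.1425]
orientation: [3.141, 0.221, 2.849]
force: [9.9, -2.7, 1.7]
grip_width: 0.0117
grip_force: 60.0
```

```bash
cat >> h.py <<'E'
def look(f):
    c=cap('wrist');im=c['img'];save(c,f)
    hsv=cv2.cvtColor(im,cv2.COLOR_RGB2HSV).astype(int)
    for n,a,b in(('green',45,75),('orange',5,18)):
        m=((hsv[...,0]>=a)&(hsv[...,0]<=b)&(hsv[...,1]>150)&(hsv[...,2]>80)).astype(np.uint8);m[300:]=0;m[:,:230]=0;m[:,400:]=0
        k,_,st,ce=cv2.connectedComponentsWithStats(m)
        print(n,[(ce[i].round().astype(int).tolist(),int(st[i,4])) for i in range(1,k) if st[i,4]>8])
E
python3 -c "
from h import *
print(seat());look('pics/w5.png')"
```

```text
(array([0.0495, 0.0013, 0.0713]), np.float64(12.68), array([ 9.9, -2.7,  1.7]), array([-0.64, -1.99, -0.04]))
green [([349, 131], 544), ([348, 188], 482)]
orange [([348, 162], 739), ([347, 217], 678)]
```

All four are rolling in file (caps at column 348, rows 131–217). I hold and let them run.

move_arm(
  rows=[
    [0,[0,0,0],[0,0,0]],
    [0,[0,0,0],[0,0,0]],
    [0,[0,0,0],[0,0,0]],
    [0,[0,0,0],[0,0,0]],
    [0,[0,0,0],[0,0,0]],
    [0,[0,0,0],[0,0,0]],
    [0,[0,0,0],[0,0,0]],
    [0,[0,0,0],[0,0,0]],
  ],
)

```text
clock: 17.98
position: [0.5927, 0.1115, 0.1425]
orientation: [3.141, 0.221, 2.849]
force: [8.7, -3.0, 2.6]
grip_width: 0.0117
grip_force: 60.0
```

```bash
python3 -c "
from h import *
print(seat());look('pics/w6.png')"
```

```text
(array([0.0495, 0.0013, 0.0712]), np.float64(12.68), array([ 8.7, -3. ,  2.6]), array([-0.63, -1.97, -0.08]))
green [([354, 27], 94), ([336, 76], 57), ([353, 76], 269)]
orange [([337, 51], 167), ([353, 51], 324), ([337, 95], 34), ([353, 96], 108), ([348, 111], 352)]
```

View pics/w6.png

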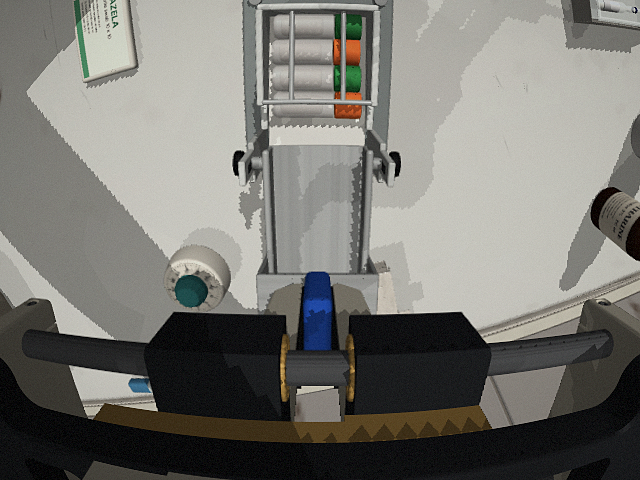

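All four lie in file in the channel, caps at rows 27–111 and the tray empty. I hold briefly, then lift off, back away and level the tray.

move_arm(
  rows=[
    [0,[0,0,0],[0,0,0]],
    [0,[0,0,0],[0,0,0]],
    [0,[0,0,0],[0,0,0]],
    [0,[-0.003,0,-0.001],[0,0,0]],
    [0,[-0.003,0,-0.004],[0,0,0]],
    [0,[-0.005,0,-0.01],[0,0,0]],
    [0,[-0.01,0,-0.015],[0,0,0]],
    [0,[-0.02,0,-0.015],[0,2,0]],
    [0,[-0.02,0,-0.01],[0,5,0]],
    [0,[0,0,0],[0,5.5,0]],
  ],
)

```text
clock: 19.27
position: [0.6391, 0.0976, 0.2107]
orientation: [3.14, -0.0, 2.849]
force: [-0.3, 0.2, -2.6]
grip_width: 0.0115
grip_force: 60.0
```

```bash
python3 -c "
from h import *
print(seat());s=arm.sense();T=Ro.from_euler('xyz',s['orientation']).as_matrix();print(s['position'],T.T@(np.array([.5316,-.1792,.21])-s['position']))"
```

```text
(array([0.0836, 0.0014, 0.1523]), np.float64(0.08), array([-0.3,  0.2, -2.6]), array([-0.09, -0.04, -0.02]))
[0.63910108 0.09756124 0.21067264] [ 2.32361052e-02 -2.95996169e-01  2.67244517e-04]
```

move_arm(
  rows=[
    [0,[0.001,-0.014,0],[0,0,0]],
    [0,[0.003,-0.034,0],[0,0,0]],
    [0,[0.004,-0.044,0],[0,0,0]],
    [0,[0.004,-0.044,0],[0,0,0]],
    [0,[0.004,-0.044,0],[0,0,0]],
    [0,[0.004,-0.044,0],[0,0,0]],
    [0,[0.002,-0.04,0],[0,0,0]],
    [0,[0.001,-0.022,0],[0,0,0]],
    [0,[0,-0.01,0.01],[0,0,0]],
    [0,[0,0,0.03],[0,0,0]],
  ],
)

```text
clock: 20.52
position: [0.5305, -0.1797, 0.1686]
orientation: [-3.141, 0.004, 2.849]
force: [0.0, 0.5, -3.0]
grip_width: 0.0116
grip_force: 60.0
```

move_arm(
  rows=[
    [0,[0,0,0.03],[0,0,0]],
    [0,[0,0,0.03],[0,0,0]],
    [0,[0,0,0.016],[0,0,0]],
    [0,[0,0,0.008],[0,0,0]],
    [0,[0,0,0.006],[0,0,0]],
    [0,[0,0,0],[0,0,0]],
    [0,[0,0,0],[0,0,0]],
  ],
)

```text
clock: 21.4
position: [0.5307, -0.1791, 0.0787]
orientation: [-3.142, 0.001, 2.849]
force: [0.2, -0.2, -1.9]
grip_width: 0.0117
grip_force: 60.0
```

move_arm(
  rows=[
    [0,[0,0,0.002],[0,0,0]],
    [0,[0,0,0.001],[0,0,0]],
    [0,[0,0,0],[0,0,0]],
    [0,[0,0,0],[0,0,0]],
  ],
)

```text
clock: 21.9
position: [0.5304, -0.179, 0.075]
orientation: [3.142, 0.0, 2.849]
force: [-0.1, 0.0, -1.6]
grip_width: 0.0117
grip_force: 60.0
```

move_arm(
  rows=[
    [0,[0,0,0.001],[0,0,0]],
    [0,[0,0,0],[0,0,0]],
    [0,[0,0,0],[0,0,0]],
  ],
)

```text
clock: 22.28
position: [0.5304, -0.179, 0.0747]
orientation: [-3.142, 0.0, 2.849]
force: [-2.5, 0.6, 4.5]
grip_width: 0.0118
grip_force: 60.0
```

The tray is on the table. I release and withdraw straight up.

move_arm(
  rows=[
    [0.4,[0,0,0],[0,0,0]],
    [0.4,[0,0,0],[0,0,0]],
    [0.4,[0,0,0],[0,0,0]],
    [0.4,[0,0,0],[0,0,0]],
    [0.4,[0,0,-0.01],[0,0,0]],
    [0.4,[0,0,-0.03],[0,0,0]],
    [0.4,[0,0,-0.04],[0,0,0]],
    [0.4,[0,0,-0.04],[0,0,0]],
    [0.4,[0,0,0],[0,0,0]],
    [0.4,[0,0,0],[0,0,0]],
  ],
  force=20,
)

```text
clock: 23.52
position: [0.5302, -0.1789, 0.1937]
orientation: [3.142, -0.0, 2.849]
force: [-0.7, 0.2, -0.1]
grip_width: 0.0368
grip_force: 0.0
```

```bash
python3 -c "
from h import *
s=arm.sense();print(s['position'],s['force'])
c=cap('scene');save(c,'pics/fin.png',(240,200,470,372),3.4)"
```

```text
[ 0.53020515 -0.17892776  0.19372414] [-0.65725997  0.23250991 -0.06061159]
```

View pics/fin.png

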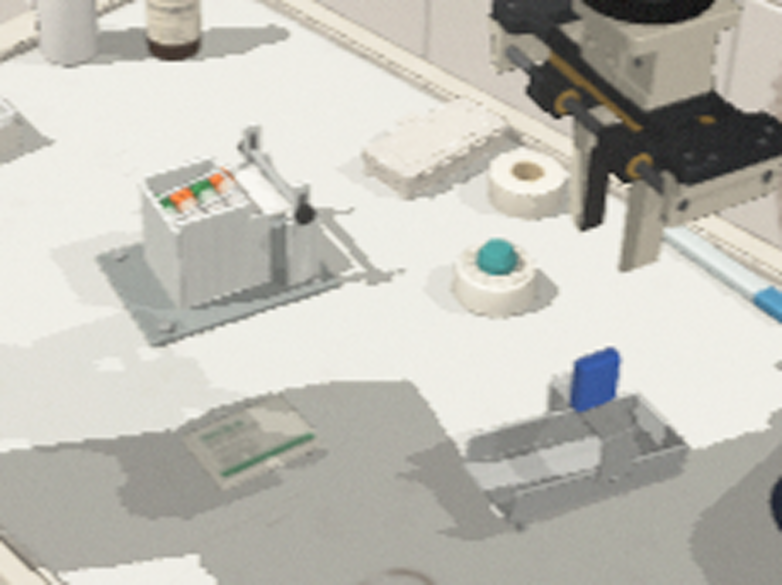

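The four caps lie in file in the channel (165–220, 180–205), the empty tray stands upright at about (580,455), and the gripper is clear.

```bash
python3 -c "
from workcell import arm
print(arm.close_job())"
```

```text
the job is handed in; nothing more can be done
None
```

The job is handed in at about 24 s: all four vials lie in single file in the channel, and the empty tray stands upright on the table with the gripper clear; no verdict was returned.

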